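Set the length stop on the vegetable cutting guide

TASK

Set the cutting guide for today's soup: with the fingertips, push the blue length stop along its rail until it clicks into the notch beside the orange tag, then push its red locking lever down flat and move clear. Only push; do not take the stop between the fingers or lift anything, and leave the carrot, bowls and other kitchen things where they are.

Things in the scene. Friction and masses are not known exactly. Their poses are not given: they have to be found in the camera images.
- guide: The cutting guide: a fixed light wood board 270 x 400 mm, 18 mm thick, lying on the table. Origin at the centre of its underside; x across the board away from the robot, y along the rail. An aluminium rail 30 mm wide and 350 mm long lies along y at x = +70 mm, its top 36 mm above the table, with three notches 16 mm wide across it at y = -90, 0 and +90 mm. It is screwed down, but stands in another place and at another angle each time.
- stop (a joint): Position of the blue length stop along the rail, 0 to 0.24 m, growing towards the guide's +y; the stop's centre is at guide y = value - 0.12 m, so the notches are at 0.03, 0.12 and 0.21. It starts between the first two notches; another may have to be crossed. It slides with about 3 N; within 4 mm of a notch a spring pin draws it in and the force dips to nothing; leaving takes 13 to 18 N.
- stop_top (a point): Centre of the top face of the blue length stop, 66 mm above the table; its axes are the guide's. The stop's block is 60 mm square, with sides from 20 to 66 mm above the table: push on a side face (guide +y or -y), above the rail. A steel plate 8 mm thick reaches 88 mm from its centre towards guide -x, 22 to 58 mm above the table.
- pin (a joint): Drop of the yellow-topped index pin in the stop: 0 while it rides on the rail, about 0.0045 m when it has dropped into a notch. Its yellow top, 23 mm from the stop's centre towards guide -x, stands 8 mm above the stop when riding and 3 to 4 mm when dropped.
- tag_orange: Orange tag, 26 mm (x) by 18 mm (y), 14 mm tall, fixed on the board just beyond the rail (guide x = +117 mm) with its top 32 mm above the table. Its origin is the centre of its underside, in line (guide y) with the notch it marks. Tags change places.
- tag_green: Green tag of the same size, beside another notch; not wanted today.
- tag_white: White tag of the same size, beside another notch; not wanted today.
- lock (a joint): Red locking lever on top of the stop: 0 = raised (32 degrees above level), 0.55 rad = down flat. It stays where it is left; 1 to 4 N straight down near its tip moves it. It is hinged along the rail direction 22 mm from the stop's centre towards guide +x and 74 mm above the table, and points towards guide -x; 38 mm long, 15 mm wide, 6 mm thick. Flat, its top is 77 mm above the table and its tip 16 mm from the stop's centre towards guide -x.
- lock_tip (a point): Tip of the red locking lever (middle of its thickness); 94 mm above the table when raised, 74 mm when flat.
- carrot: Loose orange carrot, 124 mm long, 28 mm thick, lying on the board on the robot's side of the stop; leave alone. Origin under its middle.
- bowl_a: Loose white bowl, 110 mm across, 55 mm tall, to the right of the board; leave alone.
- bowl_b: Loose white bowl like the other; leave alone.
- mug: Loose blue mug, 76 mm across, 85 mm tall, to the left of the board; leave alone.
- shaker: Loose seasoning shaker, 44 mm across, 90 mm tall, red cap, behind the board; leave alone.
- sauce: Loose sauce bottle, 60 mm across, 160 mm tall, behind the board; leave alone.
- ladle: Loose black-handled serving spoon 240 mm long, lying left of the board; leave alone.

How it is judged:
By the outcome, as a careful person would: the job done as asked, in the order asked, and still so for the second after the job is handed in, with the robot touching nothing.
It also fails if it takes over 54 s, if anything falls off the work surface, if the arm or the gripper's body presses on something with over 40 N, if the wrist force passes 120 N, or if a joint passes its speed limit or range.

ROBOT

A 6-joint arm with a two-finger parallel gripper is mounted at the origin on the work surface. World frame = base frame: x ahead of the robot, y to its left, z up, the work surface at z = 0. Lengths are in m, angles in rad, forces in N, time in s.
With the tool pointing down it reaches from about 0.325 to 0.925 m from the base axis. Payload 3.1 kg.
Tool frame: the origin (TCP) lies midway between the tips of the shut fingers; the grasp point (between the pads) lies 19 mm behind it (bot.tcp_to_grasp is the distance from the TCP to the grasp point, in m); z points along the fingers, x is the direction in which the jaws open and shut, and the axes are right-handed (so a half turn about z gives the same grasp; the last joint's range is limited). The gripper opens to 85 mm and grips with 20 to 120 N. Pads are 22 mm wide; open, the fingers measure 114 mm over their backs; the gripper's body (76 mm by 85 mm) begins 54 mm behind the grasp point. The pads swing forward as they close: fully open they stand 13 mm farther back than shut.
Start: joints at [-1.394, 0.217, 1.613, -0, 1.311, -0.112], TCP at [0.178, -0.599, 0.231] pointing down, gripper open.
Joint ranges: [-2.75, 2.75], [-0.78, 2.1], [0.31, 2.55], [-1.13, 4.27], [0.13, 2.63], [-2.58, 2.58]. Speed limits (rad/s): [2.79, 2.79, 3.14, 3.14, 3.14, 3.14].

INTERFACE

Orientations are given as a unit quaternion [w, x, y, z].
In Python, from bench import bot, eyes, workorder gives the robot as it stands.
- The arm moves only by the tool apply_moves, never from a script. Its argument "moves" is text: rows parted by semicolons, each of 7 numbers parted by spaces: the shift along the tool's x, y, z as a fraction of full scale, then the turn, a rotation vector about the tool's x, y, z as a fraction of full scale, then the closure, from 0 (fully open) to 1 (shut). In form: dx dy dz rx ry rz hand; .... A call has 1 to 12 rows; each row is the pose to reach, as a shift and turn from the pose measured when the call began, along the tool's axes at that moment, turning the shorter way round; what a row does not reach only later rows make up. Full scale, the value 1, is 0.3 m for a shift and 180 degrees for a turn. A row lasts 1/10 s, in which the tool goes at most 50 mm and 8.59 degrees, less where a joint would pass 70% of its speed; a pose out of reach is approached as far as the arm can. A call with a number of a shift or a turn outside -1 to 1 is refused whole. A call with a gripper value outside its range is refused whole. The fingers move at their own pace and stop on an object; "force" is the grip in N (left out, the last holds). Time passes only in rows, so rows that repeat a pose let the fingers close. It gives the time, the measured TCP pose, the force and the opening at its end, in the units of the state.
- bot.sense(): the state, without advancing time (a new reading comes with each control period).
- eyes.snapshot(name): name is "scene" or "top" or "wrist"; returns (picture, depth): 420x560x3 uint8, blue, green, red; 420x560 float32, m along the optical axis (not along the pixel's ray), 0 where there is no reading.
- eyes.camera_info(name): a dict with "fx", "fy", "cx", "cy" (pixels), "k1" (the pictures are not rectified: a ray, as slopes to the right and down, at radius r is drawn at 1 + k1 r^2 times it, then the intrinsics apply), "T" (4x4, takes a point from camera to world coordinates). Camera axes: x right, y up, looking along -z (the intrinsics and any distortion apply to the point x, -y, -z); pixel columns grow to the right and rows downward; lengths in m; the calibration is good to about 2 mm. A picture is of the moment at which its call begins: read the wrist's pose just before it. camera_info takes no time and is no camera call; for the wrist camera it gives the pose at the moment of the call.
- workorder.finish_job(): hands the job in, once; it reports no verdict.
Trained networks look in the newest picture that a camera, given by its name, has taken for a name from the list of things; names that differ only in an ending like _2 or _b are one class to them, and where a whole thing is asked for, a point or a joint stands for the part that bears it (a point fixed in the world has none). Each returns a list of dicts, best first, with "conf" (0 to 1); they miss things now and then, are a little off and sometimes report something else, mostly with a low value. They report only what shows in the picture. A call takes as long as a camera call.
- eyes.recognise(query, camera): "position" ([x, y, z] in m, in world coordinates, good to about 4 mm: the middle of the surface that is visible of it).
- eyes.masks_of(query, camera): "region" (420x560 bool, what is visible of it).
The state is a dict: "t": time; "joint_positions": joint angles; "qd": joint speeds; "effort": joint torques, N m; "position": TCP position; "tcp_rot": TCP orientation; "wrist_force": force on the tool from outside, world axes, zero at the start; "wrist_torque": the same for the moment, N m; "width": opening from 0.0 (shut) to 1.0 (fully open).
Only numpy, scipy, OpenCV 4.12 (cv2) and the standard library are available. Lean on these libraries where they do the work, as an engineer would, in place of code of your own. Each camera call takes 0.05 s, during which the arm holds its last target. There are 200 camera calls.

## Working session

There is one attempt and no reset: what is moved stays moved. The work goes in short steps, Python scripts to look and compute and a tool call to move; the robot and the scene stay as the last step left them, time stands still between calls to the robot, and variables do not carry over. Pictures are saved under pics/ and viewed, about 8 in all and at most 12, crops included, and the job is handed in when it is done.

Besides the shell and the picture viewer there is one more tool, called after "Request:" by a JSON object that holds its "name" and its "arguments". apply_moves: Moves the arm, as the interface text tells. Its arguments: {"type":"object","properties":{"moves":{"type":"string"},"force":{"type":"number"}},"required":["moves"]}

```bash
mkdir -p pics; ls; cat > h.py <<'E'
import numpy as np, cv2
from bench import bot, eyes, workorder
def cloud(d,ci):
    h,w=d.shape; u,v=np.meshgrid(np.arange(w),np.arange(h))
    K=np.array([[ci['fx'],0,ci['cx']],[0,ci['fy'],ci['cy']],[0,0,1.]])
    p=cv2.undistortPoints(np.stack([u,v],-1).reshape(-1,1,2).astype(np.float64),K,np.array([ci['k1'],0,0,0.])).reshape(h,w,2)
    P=np.stack([p[...,0]*d,-p[...,1]*d,-d],-1); T=np.array(ci['T'])
    return P@T[:3,:3].T+T[:3,3]
E
python3 - <<'E'
from h import *
np.set_printoptions(precision=4,suppress=True)
s=bot.sense(); print(s['t'],s['position'],s['tcp_rot'],s['width'],s['wrist_force'])
for c in('top','scene'):
    im,d=eyes.snapshot(c); cv2.imwrite(f'pics/{c}0.png',im)
    np.savez(f'{c}0.npz',im=im,d=d)
    ci=eyes.camera_info(c); P=cloud(d,ci)
    for q in('guide','stop_top','lock_tip','lock','pin','tag_orange','tag_green','tag_white','carrot'):
        r=eyes.recognise(q,c); print(c,q,[(np.array(x['position']).round(4).tolist(),round(x['conf'],2)) for x in r[:2]])
    for q in('guide','tag_orange','tag_green','tag_white','stop'):
        m=eyes.masks_of(q,c)
        if m:
            M=m[0]['region']&(d>0); p=P[M]; print(q,M.sum(),np.median(p,0)); np.save(f'm_{c}_{q}.npy',M)
E
```

```text
pics
0.0 [ 0.1779 -0.5983  0.23  ] [-0.0008  0.8015 -0.598  -0.0009] 1.0041800800084841 [-0.362  -0.1509  0.7217]
top guide [([0.501, -0.0446, 0.0201], 0.83), ([0.3517, 0.4531, 0.0305], 0.53)]
top stop_top [([0.5696, -0.0753, 0.0645], 0.83)]
top lock_tip [([0.6136, -0.0197, 0.0316], 0.71), ([0.5896, -0.0647, 0.0863], 0.61)]
top lock [([0.5855, -0.0676, 0.0854], 0.54)]
top pin [([0.5851, -0.0657, 0.088], 0.22)]
top tag_orange [([0.5995, 0.0642, 0.031], 0.55)]
top tag_green [([0.6159, -0.0183, 0.0317], 0.61)]
top tag_white [([0.6382, -0.1077, 0.0312], 0.47)]
top carrot [([0.4263, -0.1242, 0.0428], 0.76)]
guide 9113 [ 0.5017 -0.044   0.0176]
tag_orange 896 [ 0.3629 -0.4107  0.0214]
tag_white 419 [ 0.5729 -0.0679  0.064 ]
stop 387 [ 0.5729 -0.0705  0.0645]
scene guide [([0.5303, -0.0922, 0.0161], 0.77)]
scene stop_top [([0.5868, -0.0826, 0.0585], 0.86)]
scene lock_tip [([0.5877, -0.0726, 0.0837], 0.63)]
scene lock [([0.5855, -0.0676, 0.0841], 0.42)]
scene pin []
scene tag_orange [([0.6018, 0.0554, 0.0271], 0.48)]
scene tag_green [([0.6208, -0.0326, 0.0298], 0.4)]
scene tag_white []
scene carrot [([0.4392, -0.1343, 0.0378], 0.68)]
guide 10284 [ 0.5341 -0.0938  0.0173]
tag_green 1051 [ 0.3424 -0.3806  0.0333]
tag_white 103 [ 0.6431 -0.1148  0.0291]
stop 975 [ 0.587  -0.0828  0.0567]
```

View pics/top0.png

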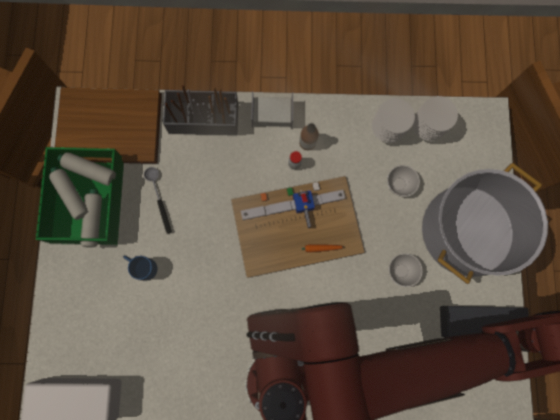

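View pics/scene0.png

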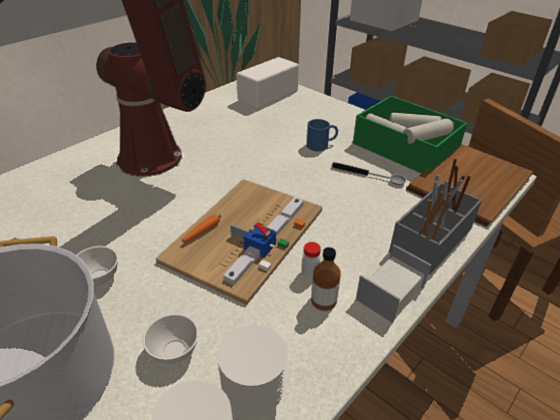

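```bash
python3 - <<'E'
from h import *
np.set_printoptions(precision=4,suppress=True)
z=np.load('top0.npz'); ci=eyes.camera_info('top'); P=cloud(z['d'],ci); im=z['im']
hsv=cv2.cvtColor(im,cv2.COLOR_BGR2HSV); ok=z['d']>0
near=ok&(abs(P[...,0]-.52)<.25)&(abs(P[...,1]+.04)<.28)
def rect(M,n):
    p=P[M]; r=cv2.minAreaRect(p[:,:2].astype(np.float32)); print(n,len(p),np.median(p,0),r)
    return p
b=near&(abs(P[...,2]-.018)<.006)
n,l,st,_=cv2.connectedComponentsWithStats(b.astype(np.uint8)); rect(l==1+np.argmax(st[1:,4]),'board')
r=near&(abs(P[...,2]-.036)<.003)&(hsv[...,1]<70)
n,l,st,_=cv2.connectedComponentsWithStats(r.astype(np.uint8))
for i in np.argsort(-st[1:,4])[:3]: rect(l==1+i,'rail')
blue=near&(abs(hsv[...,0].astype(int)-110)<15)&(hsv[...,1]>100)&(abs(P[...,2]-.066)<.006); rect(blue,'bluetop')
h=hsv[...,0]; sat=hsv[...,1]
rect(near&((h<6)|(h>172))&(sat>140)&(P[...,2]>.07)&(P[...,0]<.66),'red')
tg=near&(abs(P[...,2]-.032)<.006)
rect(tg&(h>6)&(h<20)&(sat>170)&(P[...,0]>.56),'orange'); rect(tg&(h>45)&(h<85)&(sat>100),'green')
E
```

```text
board 6720 [ 0.4853 -0.038   0.0172] ((0.5041159391403198, -0.049719780683517456), (0.2700149416923523, 0.39860761165618896), 13.056632995605469)
rail 113 [ 0.6034 -0.1668  0.0352] ((0.6023592948913574, -0.16632862389087677), (0.03158089146018028, 0.0757165402173996), 13.163424491882324)
rail 107 [0.5433 0.0991 0.0355] ((0.5422505140304565, 0.09763908386230469), (0.03009919263422489, 0.07786913216114044), 14.816697120666504)
rail 89 [0.5655 0.0035 0.0354] ((0.5622686743736267, 0.008948571979999542), (0.02978655695915222, 0.07912766933441162), 12.299290657043457)
bluetop 177 [ 0.5726 -0.0643  0.0648] ((0.5793003439903259, -0.06885223835706711), (0.05921618640422821, 0.05916498601436615), 13.410879135131836)
red 28 [ 0.5871 -0.069   0.0865] ((0.5864322781562805, -0.06844638288021088), (0.02809976041316986, 0.011110794730484486), 17.264402389526367)
orange 18 [0.598  0.0642 0.0326] ((0.598168671131134, 0.06258068233728409), (0.019534578546881676, 0.010011862963438034), 1.2760182619094849)
green 25 [ 0.6216 -0.0259  0.0314] ((0.6184219121932983, -0.02455177530646324), (0.022779276594519615, 0.01454637385904789), 19.091062545776367)
```

The top view shows the stop at about (305,203). The orange tag is at (265,197), left at guide +y, with green at (291,191) and white at (316,186). Colour and depth agree with the nets:
- The guide is at (0.504, -0.050), yaw 13°.
- The stop is at about 0.084.
- Orange marks the notch at 0.21, so the middle notch has to be crossed on the way.

I'll approach the stop's -y face with the fingers shut.

Request:
{"name": "apply_moves", "arguments": {"moves": "-0.53 -0.89 0 0 0 -0.48 1;-0.53 -0.89 0 0 0 -0.48 1;-0.53 -0.89 0 0 0 -0.48 1;-0.53 -0.89 0 0 0 -0.48 1;-0.53 -0.89 0 0 0 -0.48 1;-0.53 -0.89 0 0 0 -0.48 1;-0.53 -0.89 0 0 0 -0.48 1;-0.53 -0.89 0 0 0 -0.48 1;-0.53 -0.89 0 0 0 -0.48 1;-0.53 -0.89 0 0 0 -0.48 1;-0.53 -0.89 0 0 0 -0.48 1;-0.53 -0.89 0 0 0 -0.48 1"}}

```text
t: 2.7
position: [0.3887, -0.3707, 0.2314]
tcp_rot: [0.0, 0.994, 0.111, 0.0]
wrist_force: [0.5, 0.6, 0.2]
width: 0.002
```

```bash
cat >> h.py <<'E'
from scipy.spatial.transform import Rotation as R
th=np.radians(13.0); O=np.array([.5041,-.0497]); X=np.array([np.cos(th),np.sin(th)]); Y=np.array([-X[1],X[0]])
def toG(p): q=np.asarray(p)[:2]-O; return np.array([q@X,q@Y])
def go(gx,gy,z):
    s=bot.sense(); q=s['tcp_rot']; r=R.from_quat([q[1],q[2],q[3],q[0]])
    p=np.array(s['position']); g=np.r_[O+gx*X+gy*Y,z]
    Rt=np.column_stack([np.r_[X,0],np.r_[-Y,0],[0,0,-1]])
    print('t',round(s['t'],2),'G',toG(p).round(4),'z',p[2].round(4),'F',np.round(s['wrist_force'],1),'w',round(s['width'],3))
    print('shift',(r.inv().apply(g-p)/.3).round(3),'turn',((r.inv()*R.from_matrix(Rt)).as_rotvec()/np.pi).round(3))
E
python3 -c "
from h import *
go(.07,-.112,.15)"
```

```text
t 2.7 G [-0.1847 -0.2868] z 0.2314 F [0.5 0.6 0.2] w 0.002
shift [ 0.847 -0.586  0.271] turn [ 0.    -0.    -0.001]
```

Request:
{"name": "apply_moves", "arguments": {"moves": "0.847 -0.586 0 0 0 0 1;0.847 -0.586 0 0 0 0 1;0.847 -0.586 0 0 0 0 1;0.847 -0.586 0 0 0 0 1;0.847 -0.586 0 0 0 0 1;0.847 -0.586 0.1 0 0 0 1;0.847 -0.586 0.27 0 0 0 1;0.847 -0.586 0.37 0 0 0 1;0.847 -0.586 0.37 0 0 0 1;0.847 -0.586 0.37 0 0 0 1"}}

```text
t: 3.7
position: [0.597, -0.143, 0.1199]
tcp_rot: [-0.0, 0.994, 0.111, -0.001]
wrist_force: [1.2, -0.6, 0.7]
width: -0.002
```

```bash
python3 - <<'E'
from h import *
im,d=eyes.snapshot('wrist'); ci=eyes.camera_info('wrist'); cv2.imwrite('pics/w1.png',im); P=cloud(d,ci)
h=cv2.cvtColor(im,cv2.COLOR_BGR2HSV)
m=(d>0)&(abs(h[...,0].astype(int)-110)<15)&(h[...,1]>100)&(abs(P[...,2]-.066)<.005)
r=cv2.minAreaRect(P[m][:,:2].astype(np.float32)); print(m.sum(),r,toG(r[0]))
go(.07,-.112,.048)
E
```

```text
9209 ((0.5828907489776611, -0.07184501737356186), (0.05928094685077667, 0.05943438783288002), 12.980292320251465) [ 0.0717898 -0.0393015]
t 3.75 G [ 0.0709 -0.1131] z 0.1221 F [ 0.2  0.5 -0. ] w 0.0
shift [-0.003 -0.004  0.247] turn [ 0.    -0.001 -0.002]
```

View pics/w1.png

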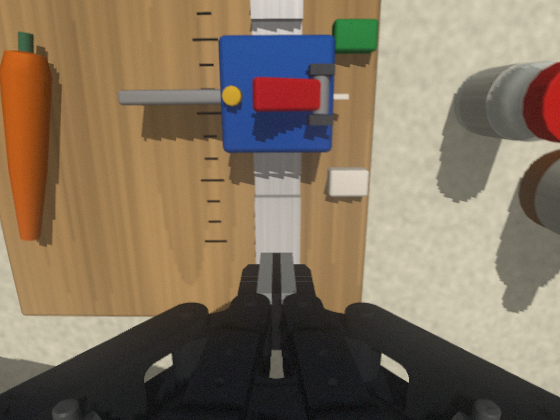

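The wrist view shows the fingertips clear of the stop's -y face at about (276,150), with the lever raised and the orange tag out of view ahead. I'll descend, then push.

Request:
{"name": "apply_moves", "arguments": {"moves": "0 0 0.12 0 0 0 1;0 0 0.247 0 0 0 1;0 0 0.247 0 0 0 1;0 -0.06 0.247 0 0 0 1;0 -0.09 0.247 0 0 0 1;0 -0.11 0.247 0 0 0 1;0 -0.13 0.247 0 0 0 1;0 -0.15 0.247 0 0 0 1;0 -0.17 0.247 0 0 0 1;0 -0.19 0.247 0 0 0 1;0 -0.21 0.247 0 0 0 1;0 -0.21 0.247 0 0 0 1"}}

```text
t: 4.95
position: [0.5859, -0.0822, 0.0495]
tcp_rot: [0.001, 0.994, 0.111, 0.002]
wrist_force: [0.6, 0.1, 0.4]
width: 0.001
```

```bash
cat >> h.py <<'E'
def stop():
    im,d=eyes.snapshot('wrist'); ci=eyes.camera_info('wrist'); P=cloud(d,ci)
    h=cv2.cvtColor(im,cv2.COLOR_BGR2HSV)
    m=(d>0)&(abs(h[...,0].astype(int)-110)<15)&(h[...,1]>100)&(abs(P[...,2]-.066)<.005)
    r=cv2.minAreaRect(P[m][:,:2].astype(np.float32)); print('stop',m.sum(),np.round(r[1],4),toG(r[0]).round(4))
    y=(d>0)&(abs(h[...,0].astype(int)-25)<6)&(h[...,1]>150)&(P[...,2]>.066)&(P[...,2]<.08)
    if y.sum(): print('pin z',np.median(P[y][:,2]),'top',np.median(P[m][:,2]),y.sum())
    return im,P,h
E
python3 - <<'E'
from h import *
stop(); go(.07,-.01,.048)
E
```

```text
stop 17723 [0.0599 0.0598] [ 0.0694 -0.0095]
pin z 0.07205438781216124 top 0.0652160927673211 653
t 5.0 G [ 0.0719 -0.0498] z 0.0489 F [-0.   0.1  0.1] w -0.002
shift [-0.007 -0.133  0.003] turn [ 0.    -0.001 -0.002]
```

Request:
{"name": "apply_moves", "arguments": {"moves": "-0.005 -0.015 0 0 0 0 1;-0.005 -0.03 0 0 0 0 1;-0.005 -0.045 0 0 0 0 1;-0.005 -0.06 0 0 0 0 1;-0.005 -0.075 0 0 0 0 1;-0.005 -0.09 0 0 0 0 1;-0.005 -0.105 0 0 0 0 1;-0.005 -0.12 0 0 0 0 1;-0.005 -0.135 0 0 0 0 1;-0.005 -0.15 0 0 0 0 1;-0.005 -0.165 0 0 0 0 1;-0.005 -0.165 0 0 0 0 1"}}

```text
t: 6.2
position: [0.5724, -0.0328, 0.0486]
tcp_rot: [-0.0, 0.994, 0.111, 0.001]
wrist_force: [1.1, -0.8, 0.7]
width: 0.0
```

```bash
python3 - <<'E'
from h import *
stop(); go(.07,.03,.048)
E
```

```text
stop 17912 [0.06   0.0593] [0.0698 0.0412]
pin z 0.07333496092547315 top 0.0657350781503996 672
t 6.25 G [0.0704 0.0011] z 0.0486 F [-0.4  0.   0.1] w -0.003
shift [-0.002 -0.096  0.002] turn [-0.    -0.001 -0.002]
```

The stop has crossed the middle notch and the pin is riding again. I'll continue and slow down before the target.

Request:
{"name": "apply_moves", "arguments": {"moves": "0 -0.02 0 0 0 0 1;0 -0.04 0 0 0 0 1;0 -0.055 0 0 0 0 1;0 -0.07 0 0 0 0 1;0 -0.085 0 0 0 0 1;0 -0.1 0 0 0 0 1;0 -0.11 0 0 0 0 1;0 -0.12 0 0 0 0 1;0 -0.127 0 0 0 0 1;0 -0.127 0 0 0 0 1"}}

```text
t: 7.25
position: [0.5637, 0.005, 0.0485]
tcp_rot: [-0.001, 0.994, 0.111, 0.001]
wrist_force: [-1.3, -1.6, 0.3]
width: 0.001
```

```bash
python3 - <<'E'
from h import *
im,P,h=stop(); go(.07,.049,.048)
m=(h[...,0]>5)&(h[...,0]<20)&(h[...,1]>170)&(abs(P[...,2]-.032)<.004)
G=np.array([toG(p) for p in P[m]]); G=G[(G[:,0]>.09)&(G[:,0]<.14)] if len(G) else G
if len(G): print('orange',len(G),G.min(0),G.max(0))
cv2.imwrite('pics/w2.png',im)
E
```

```text
stop 17919 [0.0599 0.0594] [0.0697 0.08  ]
pin z 0.07321601633816609 top 0.06580173984733931 663
t 7.3 G [0.0704 0.04  ] z 0.0485 F [-0.1 -0.5  1.2] w -0.004
shift [-0.001 -0.03   0.002] turn [-0.    -0.001 -0.002]
orange 1804 [0.10715191 0.0789752 ] [0.12954682 0.09695097]
```

View pics/w2.png

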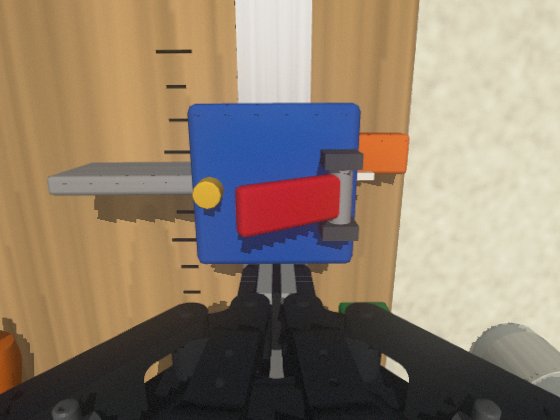

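The stop is about 8 mm short of the orange tag, whose centre is at gy ≈ 0.088. I'll creep forward.

Request:
{"name": "apply_moves", "arguments": {"moves": "0 -0.004 0 0 0 0 1;0 -0.008 0 0 0 0 1;0 -0.012 0 0 0 0 1;0 -0.015 0 0 0 0 1;0 -0.018 0 0 0 0 1;0 -0.02 0 0 0 0 1;0 -0.02 0 0 0 0 1"}}

```text
t: 8.0
position: [0.562, 0.0115, 0.0482]
tcp_rot: [-0.001, 0.994, 0.111, 0.001]
wrist_force: [-1.2, -0.2, 0.2]
width: 0.003
```

```bash
python3 - <<'E'
from h import *
stop(); go(.07,.049,.048)
E
```

```text
stop 18088 [0.06   0.0596] [0.0699 0.0866]
pin z 0.06934260506669658 top 0.0658308164175829 577
t 8.05 G [0.0703 0.0464] z 0.0483 F [ 0.1 -0.4 -0.2] w -0.006
shift [-0.001 -0.009  0.001] turn [-0.001 -0.001 -0.002]
```

The pin has dropped: its top is 3.5 mm above the stop, against 7.4 mm while riding. I'll back off, rise and look.

Request:
{"name": "apply_moves", "arguments": {"moves": "0 0.05 0 0 0 0 1;0 0.1 0 0 0 0 1;0 0.1 -0.15 0 0 0 1;0 0.1 -0.25 0 0 0 1;0 0.1 -0.25 0 0 0 1;0 0.1 -0.25 0 0 0 1"}}

```text
t: 8.65
position: [0.5697, -0.0195, 0.1244]
tcp_rot: [-0.001, 0.994, 0.11, 0.002]
wrist_force: [-0.6, -0.4, -0.2]
width: -0.001
```

```bash
python3 - <<'E'
from h import *
im,P,h=stop(); go(.064,.088,.09)
m=(h[...,0]>5)&(h[...,0]<20)&(h[...,1]>170)&(abs(P[...,2]-.032)<.004)
G=np.array([toG(p) for p in P[m]]); G=G[(G[:,0]>.09)&(G[:,0]<.14)]
print('orange',len(G),G.min(0),G.max(0))
m=((h[...,0]<5)|(h[...,0]>172))&(h[...,1]>150)&(P[...,2]>.074)&(P[...,2]<.11)
G=np.array([np.r_[toG(p),p[2]] for p in P[m]]); G=G[abs(G[:,1]-.088)<.03]; print('red',G.min(0),G.max(0),np.median(G,0))
cv2.imwrite('pics/w3.png',im)
E
```

```text
stop 8823 [0.059  0.0594] [0.068  0.0877]
pin z 0.06799932130467684 top 0.06436530077816435 241
t 8.7 G [0.0695 0.0154] z 0.1229 F [ 0.7 -0.4  0.2] w -0.003
shift [-0.02  -0.242  0.11 ] turn [-0.001 -0.    -0.002]
orange 967 [0.10304963 0.07982004] [0.12750009 0.09691104]
red [0.05775085 0.08045051 0.07400019] [0.08926747 0.09504522 0.0957053 ] [0.07238997 0.08765078 0.08698541]
```

View pics/w3.png

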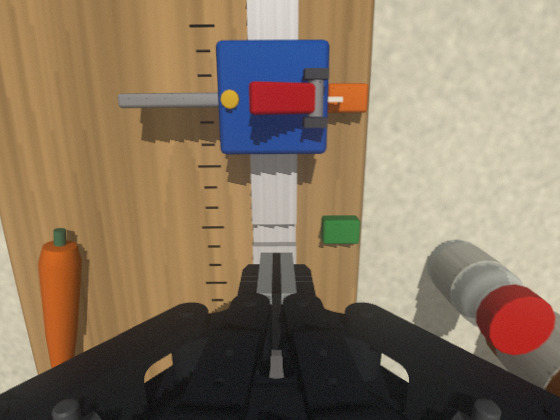

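The stop is level with the orange tag (0.0877 against 0.0884), the pin is dropped and the white mark lines up. Next is the lever, pressed straight down near its tip.

Request:
{"name": "apply_moves", "arguments": {"moves": "-0.025 -0.13 0 0 0 0 1;-0.025 -0.242 0 0 0 0 1;-0.025 -0.242 0 0 0 0 1;-0.025 -0.242 0.05 0 0 0 1;-0.025 -0.242 0.075 0 0 0 1;-0.025 -0.242 0.095 0 0 0 1;-0.025 -0.242 0.115 0 0 0 1;-0.025 -0.242 0.135 0 0 0 1;-0.025 -0.242 0.145 0 0 0 1;-0.025 -0.242 0.153 0 0 0 1;-0.025 -0.242 0.153 0 0 0 1"}}

```text
t: 9.8
position: [0.5456, 0.0498, 0.0771]
tcp_rot: [-0.001, 0.994, 0.11, 0.001]
wrist_force: [0.4, 0.2, -0.4]
width: 0.002
```

```bash
python3 - <<'E'
from h import *
go(.062,.088,.077)
E
```

```text
t 9.8 G [0.0628 0.0877] z 0.0771 F [ 0.4  0.2 -0.4] w 0.002
shift [-0.003 -0.001  0.   ] turn [-0.001 -0.001 -0.002]
```

Request:
{"name": "apply_moves", "arguments": {"moves": "0 0 0.003 0 0 0 1;0 0 0.006 0 0 0 1;0 0 0.009 0 0 0 1;0 0 0.009 0 0 0 1"}}

```text
t: 10.2
position: [0.5459, 0.0499, 0.0767]
tcp_rot: [-0.001, 0.994, 0.11, 0.0]
wrist_force: [-7.5, -0.3, 15.1]
width: -0.002
```

The force rose to 15 N at z = 76.7 mm, so the lever is on its end stop. I'll rise and move clear.

Request:
{"name": "apply_moves", "arguments": {"moves": "0 0 -0.05 0 0 0 1;0 0 -0.15 0 0 0 1;0 0.1 -0.2 0 0 0 1;0 0.242 -0.2 0 0 0 1;0 0.242 -0.2 0 0 0 1;0 0.242 -0.2 0 0 0 1"}}

```text
t: 10.8
position: [0.5621, -0.0218, 0.1363]
tcp_rot: [-0.001, 0.994, 0.109, 0.001]
wrist_force: [-0.8, 0.2, -0.7]
width: 0.003
```

```bash
python3 - <<'E'
from h import *
im,P,h=stop(); go(.064,.088,.09)
m=((h[...,0]<5)|(h[...,0]>172))&(h[...,1]>150)&(P[...,2]>.068)&(P[...,2]<.11)
G=np.array([np.r_[toG(p),p[2]] for p in P[m]]); G=G[abs(G[:,1]-.088)<.03]; print('red',np.percentile(G,[2,50,98],axis=0))
A=np.c_[G[:,0],np.ones(len(G))]; print('slope deg',np.degrees(np.arctan(np.linalg.lstsq(A,G[:,2],rcond=None)[0][0])))
cv2.imwrite('pics/w4.png',im)
t,_=eyes.snapshot('top'); cv2.imwrite('pics/top1.png',t)
E
```

```text
stop 7783 [0.0592 0.0593] [0.0691 0.0881]
pin z 0.06889662008739672 top 0.0654112320326097 213
t 10.85 G [0.0624 0.015 ] z 0.1359 F [-0.2  0.1 -0.4] w -0.001
shift [ 0.003 -0.243  0.154] turn [-0.001 -0.    -0.002]
red [[0.05437907 0.08089399 0.07449608]
 [0.07108819 0.08806888 0.07631427]
 [0.08756593 0.0948714  0.0777795 ]]
slope deg 0.1796289509898771
```

View pics/w4.png

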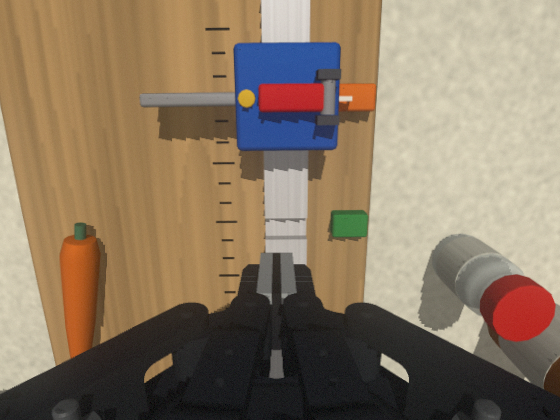

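The lever is flat (slope 0.2°, top at 76 mm), the stop is at gy = 0.088 beside the orange tag, and the pin is down. I'll raise the arm a little further and hand in.

Request:
{"name": "apply_moves", "arguments": {"moves": "0 0 -0.15 0 0 0 1;0 0 -0.3 0 0 0 1;0 0 -0.3 0 0 0 1;0 0 -0.3 0 0 0 1"}}

```text
t: 11.3
position: [0.5621, -0.0198, 0.2272]
tcp_rot: [-0.001, 0.994, 0.111, 0.002]
wrist_force: [0.0, -0.3, -0.1]
width: 0.003
```

```bash
python3 -c "
from h import *
go(.06,0,.2); print(workorder.finish_job())"
```

```text
t 11.3 G [0.0633 0.0161] z 0.2272 F [ 0.  -0.3 -0.1] w 0.003
shift [-0.011  0.054  0.091] turn [-0.001 -0.001 -0.002]
the job is handed in; nothing more can be done
None
```

The blue stop now sits in the notch beside the orange tag with its red lever flat, and the job was handed in at 11.3 s of the 54 s allowed. I pushed it with shut fingertips, across the middle notch on the way. I then pressed the lever down until the force rose to about 15 N on its end stop, and moved clear.

My last checks agreed with each other:
- **Stop:** it measured guide y = 0.088 m, and the orange tag's centre measured 0.088 m. The nominal notch is at 0.090 m, which is within calibration error.
- **Pin:** its top was 3.5 mm above the stop, so it has dropped; it stood about 7.4 mm above while riding.
- **Lever:** its slope was 0.2° and its top 76 mm above the table.
- **Robot:** the wrist force was about zero with the fingers 0.23 m above the table.

In the wrist view, the carrot and shaker looked untouched. I took a last top picture but did not view it, so I did not check the bowls, mug, sauce bottle and ladle at the end; the arm's path stayed well away from them.

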